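# Press the lid of the airtight plaster tub home

## Robot

A 6-joint arm with a two-finger parallel gripper is mounted at the origin on the work surface. World frame = base frame: x ahead of the robot, y to its left, z up, the work surface at z = 0. Lengths are in m, angles in degrees, forces in N, time in s.
With the tool pointing down it reaches from about 0.375 to 0.925 m from the base axis. Payload 5.7 kg.
Tool frame: the origin (TCP) lies between the finger pads; the fingertips stand 25 mm ahead of it and the grasp point (between the pads) lies 6 mm ahead of it (ctrl.tip_reach is the distance from the TCP to the fingertips, in m); z points along the fingers, y is the line along which they close (so a half turn about z gives the same grasp; the last joint's range is limited). The gripper opens to 88 mm and grips with 3 to 60 N. Pads are 20 mm wide; open, the fingers measure 115 mm over their backs; the gripper's body (75 mm by 178 mm) begins 61 mm behind the grasp point.
Start: joints at [-70.537, 20.558, 86.54, -0, 72.909, -6.595], TCP at [0.264, -0.539, 0.248] pointing down, gripper open.
Joint ranges: [-170.27, 170.27], [-57.76, 135], [12.27, 136.19], [-55.21, 235.2], [11.17, 155.16], [-170.74, 170.74]. Speed limits (degrees/s): [136.94, 136.94, 180, 180, 180, 180].

## Interface

Orientations are given as a 3x3 rotation matrix whose columns are the frame's x, y, z axes.
In Python, from bench import ctrl, imaging, close_job, spotter gives the robot as it stands.
- The arm moves only by the tool send_rows, never from a script. Its argument "increments" is a list of rows, each an object with "translation": the shift along the world's x, y, z in m, a list of three; "roll": the turn about the world's z in rad. In form: [{"translation": [dx, dy, dz], "roll": roll}, ...]. A call has 1 to 5 rows; each row is the pose to reach, as a shift and turn from the pose commanded when the call began; what a row does not reach only later rows make up. A row lasts 1/10 s, in which the tool goes at most 50 mm and 8.59 degrees, less where a joint would pass 70% of its speed; a pose out of reach is approached as far as the arm can. A call with a gripper value outside its range is refused whole. "claw" is the closure, from 0 (fully open) to 1 (shut), set as the call begins (left out, the last holds). The fingers move at their own pace and stop on an object; "force" is the grip in N (left out, the last holds). Time passes only in rows, so rows that repeat a pose let the fingers close. It gives the time, the measured TCP pose, the force, the opening and the grip force at its end, in the units of the state.
- ctrl.sense(): the state, without advancing time (a new reading comes with each control period).
- imaging.get_image(name): name is "scene" or "top"; returns the picture (384x512x3 uint8, blue, green, red); there is no depth.
- imaging.camera_params(name): a dict with "intrinsics" (3x3 intrinsics, pixels), "xyz" and "rotation" of the camera in the world. Camera axes: x right, y down, z forward; pixel columns grow to the right and rows downward; lengths in m; the calibration is good to about 2 mm. A picture is of the moment at which its call begins. camera_params takes no time and is no camera call.
- close_job(): hands the job in; it is judged then, once.
Trained networks look in the newest picture that a camera, given by its name, has taken for a name from the list of things; names that differ only in an ending like _2 or _b are one class to them, and where a whole thing is asked for, a point or a joint stands for the part that bears it (a point fixed in the world has none). Each returns a list of dicts, best first, with "score" (0 to 1); they miss things now and then, are a little off and sometimes report something else, mostly with a low value. They report only what shows in the picture. A call takes as long as a camera call. They do not tell look-alikes from the thing itself.
- spotter.silhouettes(camera, thing): "mask" (384x512 bool, what is visible of it) and "bbox" ([left, top, width, height] in pixels, round what is visible of it).
The state is a dict: "t": time; "q": joint angles; "joint_velocities": joint speeds; "joint_torque": joint torques, N m; "eef_pos": TCP position; "ee_rot": TCP orientation; "ft_force": force on the tool from outside, world axes, zero at the start; "torque": the same for the moment, N m; "grip_width": finger opening in m; "grip_force": force on a finger pad.
Only numpy, scipy, OpenCV 4.12 (cv2) and the standard library are available. Lean on these libraries where they do the work, as an engineer would, in place of code of your own. Each camera call takes 0.05 s, during which the arm holds its last target. There are 200 camera calls.

## Task

The long airtight tub was left with its lid only resting on the gasket, standing proud of the tub. Press the lid down near its corners, one after another all the way round, until it is fully home and level; use a measured push, as the lid cracks if you lean hard on it. Leave the small square tub, which is already closed, where it stands.

Things in the scene. Friction and masses are not known exactly. Their poses are not given: they have to be found in the camera images.
- tub: The long white tub, 180 x 130 mm (long side along x), fixed on the work surface. Origin: centre of its underside. Rim 90 mm up; a black gasket band shows below the lid while the lid is proud. Under the lid four gasket points, 78 mm along x and 53 mm along y from the centre (one near each corner), stand up to 12 mm above the rim; each sinks and stays down when about 12 N bears on it.
- lid: Loose flat white lid, 194 x 144 x 5 mm, skirt 27 mm, grey panel on top. Origin: centre of its top, x along the long side, z up. Top 104 to 107 mm above the work surface at the start; home: level at 95 mm. Push 68 mm along x, 43 mm along y from the centre: that corner sinks at about 15 N, others may rock up. Pushes beyond the gasket points tip it. It cracks above 45 N, less than a push on its middle needs.
- square_tub: A small closed square white plastic tub, 106 x 106 mm over its lid and 95 mm tall, loose on the work surface, not to be shifted. Its origin is the centre of its underside.
There are look-alikes about, which are no part of the job. Of the things shaped like the lid, the white one is meant. What is shaped like the tub but orange is not meant.

How it is judged:
By the outcome, as a careful person would: the job done as asked, in the order asked, and still so for the second after the job is handed in, with the robot touching nothing.
It also fails if it takes over 54 s, if anything falls off the work surface, if the arm or the gripper's body presses on something with over 40 N, if the wrist force passes 120 N, or if a joint passes its speed limit or range.

## Working session

There is one attempt and no reset: what is moved stays moved. The work goes in short steps, Python scripts to look and compute and a tool call to move; the robot and the scene stay as the last step left them, time stands still between calls to the robot, and variables do not carry over. Pictures are saved under pics/ and viewed, at most 10 in all, crops included, and the job is handed in when it is done.

Besides the shell and the picture viewer there is one more tool, called after ">>>" in YAML: its name, and indented under it one key for each argument. send_rows: Moves the arm, as the interface text tells. Its arguments: {"type":"object","properties":{"increments":{"type":"array"},"claw":{"type":"number"},"force":{"type":"number"}},"required":["increments"]}

```bash
mkdir -p pics; python3 - <<'E'
from bench import ctrl, imaging, spotter
import cv2,numpy as np
a=imaging.get_image("scene");b=imaging.get_image("top")
cv2.imwrite("pics/a.png",a);cv2.imwrite("pics/b.png",b)
for c in("scene","top"):
    print(c,imaging.camera_params(c))
    for d in spotter.silhouettes(c,"lid"): 
        m=d["mask"];print(d["score"],d["bbox"],cv2.minAreaRect(np.argwhere(m)[:,::-1].astype(np.float32)))
s=ctrl.sense();print(s["t"],s["eef_pos"],s["ee_rot"],s["grip_width"],ctrl.tip_reach)
E
```

```text
scene {'intrinsics': array([[424.21559787,   0.        , 255.45575228],
       [  0.        , 424.21559787, 198.87485222],
       [  0.        ,   0.        ,   1.        ]]), 'xyz': array([1.00661615, 0.09519415, 0.73841296]), 'rotation': array([[-0.18915154,  0.72918461, -0.65765607],
       [ 0.98193869,  0.13755914, -0.12989953],
       [-0.00425413, -0.67034864, -0.7420341 ]])}
0.9 [291.3, 212.0, 112.7, 119.2] ((349.6500244140625, 267.0500183105469), (91.70604705810547, 100.87665557861328), 18.434947967529297)
0.68 [318.6, 155.0, 73.4, 72.2] ((353.07012939453125, 189.5271453857422), (70.58668518066406, 68.0181655883789), 2.7263107299804688)
top {'intrinsics': array([[364.28134613,   0.        , 256.36445478],
       [  0.        , 364.28134613, 191.81744893],
       [  0.        ,   0.        ,   1.        ]]), 'xyz': array([0.36642312, 0.00230497, 0.88343508]), 'rotation': array([[-0.02264184, -0.99754563,  0.06625751],
       [-0.99966896,  0.02340043,  0.01069544],
       [-0.01221964, -0.06599341, -0.99774523]])}
0.92 [153.1, 206.7, 69.6, 90.0] ((186.19992065429688, 249.46566772460938), (84.66002655029297, 63.533905029296875), 84.64418029785156)
0.83 [136.7, 83.5, 84.2, 97.9] ((177.9705810546875, 132.38235473632812), (70.177001953125, 89.91767120361328), 12.528807640075684)
0.2 [ 0.26341556 -0.53863682  0.24709956] [[ 8.98346455e-01  4.39287444e-01 -4.33566928e-04]
 [ 4.39287645e-01 -8.98345743e-01  1.13618893e-03]
 [ 1.09620526e-04 -1.21115189e-03 -9.99999261e-01]] 0.08788942766929371 0.025
```

View pics/a.png

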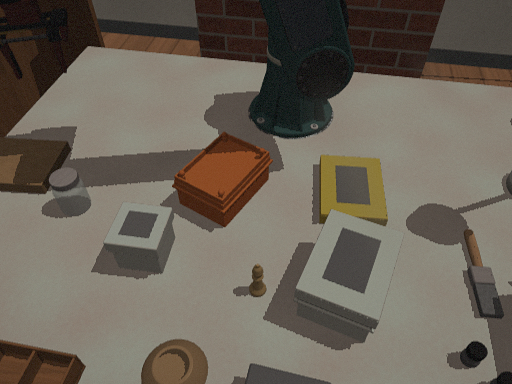

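View pics/b.png

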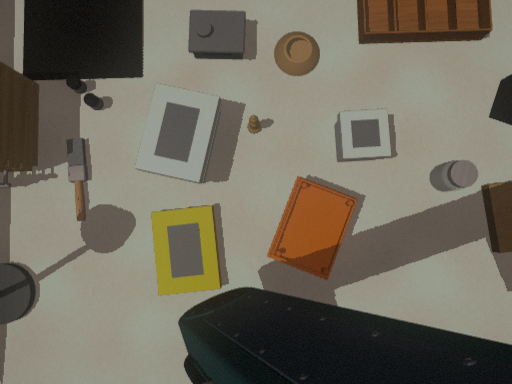

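The white lid on the white tub is at top (178,132) and scene (350,265). It could be confused with the yellow lid at top (186,249) and scene (353,188), the small square tub at top (365,134), or the open orange tub at top (313,228). I choose the white one at top (178,132).

```bash
cat > h.py <<'E'
from bench import ctrl, imaging, spotter
import cv2,numpy as np
def cam(n):
    p=imaging.camera_params(n);return p["intrinsics"],p["rotation"],p["xyz"]
def toplane(n,uv,z):
    K,R,t=cam(n);d=np.c_[uv,np.ones(len(uv))]@np.linalg.inv(K).T@R.T
    return (t+d*((z-t[2])/d[:,2])[:,None])[:,:2]
def panel(n,img,z=0.1055):
    ds=[d for d in spotter.silhouettes(n,"lid")]
    out=[]
    for d in ds:
        m=d["mask"].astype(np.uint8)
        c=cv2.approxPolyDP(cv2.convexHull(np.argwhere(m)[:,::-1].astype(np.int32)),4,True)
        g=img.astype(int); 
        x,y,w,h=[int(v) for v in d["bbox"]]
        gray=img.max(2)
        q=np.zeros_like(gray);q[y+10:y+h-10,x+10:x+w-10]=(gray<135)[y+10:y+h-10,x+10:x+w-10]
        k,l,st,ce=cv2.connectedComponentsWithStats(q*1)
        i=1+np.argmax(st[1:,4]);pts=np.argwhere(l==i)[:,::-1].astype(float)
        P=toplane(n,pts,z);r=cv2.minAreaRect((P*1000).astype(np.float32))
        P2=toplane(n,np.argwhere(m)[:,::-1].astype(float),z)
        print(n,d["score"],"panel",np.round(r[0],1),np.round(r[1],1),round(r[2],1),"mean",P.mean(0).round(4),"mask",np.round(cv2.minAreaRect((P2*1000).astype(np.float32))[0],1),cv2.minAreaRect((P2*1000).astype(np.float32))[1:])
E
python3 - <<'E'
from h import *
for n in("scene","top"):
    im=cv2.imread("pics/%s.png"%dict(scene="a",top="b")[n]);panel(n,im)
im=cv2.imread("pics/b.png")[75:195,125:235]
cv2.imwrite("pics/c.png",cv2.resize(im,None,fx=5,fy=5,interpolation=cv2.INTER_CUBIC))
E
```

```text
scene 0.9 panel [553.3 180.8] [ 75.5 124.5] 76.2 mean [0.5567 0.1807] mask [562.4 179.1] ((146.22943115234375, 213.38014221191406), 76.30415344238281)
scene 0.68 panel [367.2 172.6] [113.2  68. ] 5.2 mean [0.3697 0.1729] mask [378.3 171.8] ((195.4346160888672, 131.393310546875), 5.17193603515625)
top 0.92 panel [298.8 165.3] [110.9  68.9] 5.2 mean [0.2983 0.1652] mask [299.2 162.6] ((177.29495239257812, 134.73207092285156), 5.158996105194092)
top 0.83 panel [553.6 180.3] [ 75.  120.9] 76.0 mean [0.5533 0.1803] mask [551.5 176.8] ((152.02374267578125, 196.38055419921875), 76.18175506591797)
```

View pics/c.png

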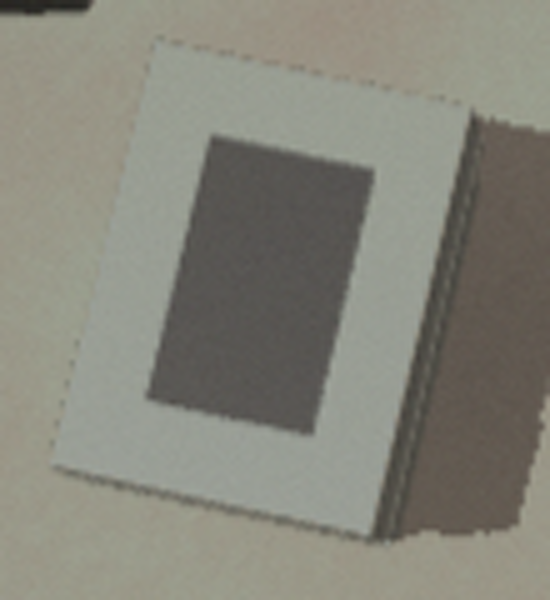

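The crop shows the white lid with its grey panel centred. Lid centre is (0.5535, 0.1805), with its long axis at -14°. The push points are (0.630,0.206), (0.609,0.122), (0.477,0.155) and (0.498,0.239). I'll close the gripper, travel high and turn to line up with the lid.

>>> send_rows:
  increments:
    - {"translation": [0.022,0.045,0],"roll": -0.14}
    - {"translation": [0.044,0.09,0],"roll": -0.28}
    - {"translation": [0.066,0.134,0],"roll": -0.42}
    - {"translation": [0.088,0.179,0],"roll": -0.56}
    - {"translation": [0.11,0.223,0],"roll": -0.7}
  claw: 1
  force: 20

```text
t: 0.8
eef_pos: [0.3725, -0.3176, 0.2477]
ee_rot: [[0.971, -0.239, 0.0], [-0.239, -0.971, 0.0], [0.0, -0.0, -1.0]]
ft_force: [1.0, -1.2, 0.1]
grip_width: 0.0514
grip_force: 0.0
```

>>> send_rows:
  increments:
    - {"translation": [0.022,0.045,0],"roll": 0}
    - {"translation": [0.044,0.09,0],"roll": 0}
    - {"translation": [0.066,0.134,0],"roll": 0}
    - {"translation": [0.088,0.179,0],"roll": 0}
    - {"translation": [0.11,0.223,0],"roll": 0}

```text
t: 1.3
eef_pos: [0.4826, -0.0945, 0.2479]
ee_rot: [[0.972, -0.233, 0.001], [-0.233, -0.972, -0.0], [0.001, -0.0, -1.0]]
ft_force: [1.5, -1.1, 0.7]
grip_width: 0.0112
grip_force: 0.0
```

>>> send_rows:
  increments:
    - {"translation": [0.022,0.045,0],"roll": 0}
    - {"translation": [0.044,0.09,0],"roll": 0}
    - {"translation": [0.066,0.134,0],"roll": 0}
    - {"translation": [0.088,0.179,0],"roll": 0}
    - {"translation": [0.11,0.223,0],"roll": 0}

```text
t: 1.8
eef_pos: [0.5926, 0.1287, 0.2477]
ee_rot: [[0.972, -0.233, 0.0], [-0.233, -0.972, 0.0], [0.0, -0.0, -1.0]]
ft_force: [0.0, -0.6, 1.0]
grip_width: 0.0005
grip_force: 0.0
```

>>> send_rows:
  increments:
    - {"translation": [0.0164,-0.0067,-0.03],"roll": 0}
    - {"translation": [0.0164,-0.0067,-0.065],"roll": 0}
    - {"translation": [0.0164,-0.0067,-0.095],"roll": 0}
    - {"translation": [0.0164,-0.0067,-0.108],"roll": 0}
    - {"translation": [0.0164,-0.0067,-0.108],"roll": 0}

```text
t: 2.3
eef_pos: [0.6069, 0.1197, 0.1377]
ee_rot: [[0.972, -0.233, -0.004], [-0.233, -0.972, -0.0], [-0.004, 0.001, -1.0]]
ft_force: [-0.4, -0.4, -0.4]
grip_width: 0.0007
grip_force: 0.0
```

>>> send_rows:
  increments:
    - {"translation": [0,0,-0.002],"roll": 0}
    - {"translation": [0,0,-0.004],"roll": 0}
    - {"translation": [0,0,-0.006],"roll": 0}
    - {"translation": [0,0,-0.008],"roll": 0}
    - {"translation": [0,0,-0.009],"roll": 0}

```text
t: 2.8
eef_pos: [0.6086, 0.1198, 0.131]
ee_rot: [[0.972, -0.233, 0.001], [-0.233, -0.972, 0.0], [0.001, -0.0, -1.0]]
ft_force: [-0.6, -0.5, -0.4]
grip_width: 0.0006
grip_force: 0.0
```

>>> send_rows:
  increments:
    - {"translation": [0,0.002,-0.001],"roll": 0}
    - {"translation": [0,0.002,-0.002],"roll": 0}
    - {"translation": [0,0.002,-0.003],"roll": 0}

```text
t: 3.1
eef_pos: [0.6088, 0.1209, 0.1294]
ee_rot: [[0.973, -0.233, 0.001], [-0.233, -0.973, -0.002], [0.001, 0.001, -1.0]]
ft_force: [-3.4, -4.0, 15.4]
grip_width: 0.0005
grip_force: 7.7
```

>>> send_rows:
  increments:
    - {"translation": [0,0,-0.001],"roll": 0}
    - {"translation": [0,0,-0.002],"roll": 0}
    - {"translation": [0,0,-0.002],"roll": 0}

```text
t: 3.4
eef_pos: [0.6088, 0.1208, 0.1276]
ee_rot: [[0.973, -0.233, 0.001], [-0.233, -0.973, -0.002], [0.002, 0.001, -1.0]]
ft_force: [-4.5, -4.4, 13.8]
grip_width: 0.0004
grip_force: 7.2
```

>>> send_rows:
  increments:
    - {"translation": [0,0,-0.001],"roll": 0}
    - {"translation": [0,0,-0.002],"roll": 0}
    - {"translation": [0,0,-0.003],"roll": 0}

```text
t: 3.7
eef_pos: [0.6089, 0.1207, 0.1249]
ee_rot: [[0.973, -0.233, 0.002], [-0.233, -0.973, -0.002], [0.002, 0.002, -1.0]]
ft_force: [-4.7, -5.8, 17.0]
grip_width: 0.0004
grip_force: 8.5
```

>>> send_rows:
  increments:
    - {"translation": [0,0,-0.001],"roll": 0}
    - {"translation": [0,0,-0.002],"roll": 0}

```text
t: 3.9
eef_pos: [0.609, 0.1206, 0.1232]
ee_rot: [[0.973, -0.233, 0.002], [-0.233, -0.973, -0.002], [0.002, 0.002, -1.0]]
ft_force: [-6.1, -6.3, 24.3]
grip_width: 0.0003
grip_force: 12.6
```

>>> send_rows:
  increments:
    - {"translation": [0,0,-0.0005],"roll": 0}
    - {"translation": [0,0,-0.001],"roll": 0}

```text
t: 4.1
eef_pos: [0.609, 0.1206, 0.1231]
ee_rot: [[0.973, -0.233, 0.002], [-0.233, -0.973, -0.002], [0.002, 0.002, -1.0]]
ft_force: [-8.5, -6.6, 28.1]
grip_width: 0.0003
grip_force: 14.2
```

>>> send_rows:
  increments:
    - {"translation": [0,0,0.025],"roll": 0}
    - {"translation": [0.01,0.043,0.025],"roll": 0}
    - {"translation": [0.021,0.085,0.025],"roll": 0}
    - {"translation": [0.021,0.085,0.02],"roll": 0}
    - {"translation": [0.021,0.085,0.014],"roll": 0}

```text
t: 4.6
eef_pos: [0.6294, 0.2078, 0.1334]
ee_rot: [[0.973, -0.231, 0.001], [-0.231, -0.973, -0.0], [0.001, -0.0, -1.0]]
ft_force: [-0.8, 0.3, 0.2]
grip_width: 0.0006
grip_force: 0.0
```

>>> send_rows:
  increments:
    - {"translation": [0,0,-0.001],"roll": 0}
    - {"translation": [0,0,-0.002],"roll": 0}
    - {"translation": [0,0,-0.003],"roll": 0}

```text
t: 4.9
eef_pos: [0.6292, 0.2058, 0.1305]
ee_rot: [[0.972, -0.235, -0.001], [-0.235, -0.972, -0.0], [-0.0, 0.0, -1.0]]
ft_force: [-0.2, -0.3, 0.4]
grip_width: 0.0007
grip_force: 0.1
```

>>> send_rows:
  increments:
    - {"translation": [0,0,-0.001],"roll": 0}
    - {"translation": [0,0,-0.002],"roll": 0}
    - {"translation": [0,0,-0.003],"roll": 0}

```text
t: 5.2
eef_pos: [0.6294, 0.2059, 0.1293]
ee_rot: [[0.972, -0.234, 0.0], [-0.234, -0.972, -0.001], [0.0, 0.001, -1.0]]
ft_force: [-4.8, -1.7, 11.6]
grip_width: 0.0003
grip_force: 6.3
```

>>> send_rows:
  increments:
    - {"translation": [0,0,-0.001],"roll": 0}
    - {"translation": [0,0,-0.002],"roll": 0}

```text
t: 5.4
eef_pos: [0.6294, 0.206, 0.1276]
ee_rot: [[0.972, -0.234, 0.001], [-0.234, -0.972, -0.001], [0.001, 0.0, -1.0]]
ft_force: [-3.5, -2.4, 13.3]
grip_width: 0.0003
grip_force: 6.4
```

>>> send_rows:
  increments:
    - {"translation": [0,0,-0.001],"roll": 0}
    - {"translation": [0,0,-0.002],"roll": 0}

```text
t: 5.6
eef_pos: [0.6295, 0.206, 0.1257]
ee_rot: [[0.972, -0.234, 0.001], [-0.234, -0.972, -0.001], [0.001, 0.0, -1.0]]
ft_force: [-3.9, -2.8, 12.6]
grip_width: 0.0007
grip_force: 6.4
```

>>> send_rows:
  increments:
    - {"translation": [0,0,-0.001],"roll": 0}
    - {"translation": [0,0,-0.002],"roll": 0}

```text
t: 5.8
eef_pos: [0.6296, 0.2059, 0.1237]
ee_rot: [[0.972, -0.234, 0.001], [-0.234, -0.972, -0.001], [0.001, 0.0, -1.0]]
ft_force: [-3.8, -2.9, 11.9]
grip_width: 0.0005
grip_force: 6.4
```

>>> send_rows:
  increments:
    - {"translation": [0,0,-0.0005],"roll": 0}
    - {"translation": [0,0,-0.001],"roll": 0}

```text
t: 6.0
eef_pos: [0.6297, 0.206, 0.123]
ee_rot: [[0.972, -0.234, 0.001], [-0.234, -0.972, -0.001], [0.001, 0.0, -1.0]]
ft_force: [-5.1, -2.9, 16.2]
grip_width: 0.0004
grip_force: 7.7
```

>>> send_rows:
  increments:
    - {"translation": [0,0,-0.0005],"roll": 0}
    - {"translation": [0,0,-0.001],"roll": 0}

```text
t: 6.2
eef_pos: [0.6297, 0.206, 0.1223]
ee_rot: [[0.972, -0.234, 0.001], [-0.234, -0.972, -0.001], [0.001, 0.0, -1.0]]
ft_force: [-5.7, -2.5, 19.1]
grip_width: 0.0003
grip_force: 9.5
```

>>> send_rows:
  increments:
    - {"translation": [0,0,-0.0005],"roll": 0}
    - {"translation": [0,0,-0.001],"roll": 0}
    - {"translation": [0,0,-0.001],"roll": 0}

```text
t: 6.5
eef_pos: [0.6297, 0.206, 0.1221]
ee_rot: [[0.972, -0.234, 0.002], [-0.234, -0.972, -0.0], [0.002, 0.0, -1.0]]
ft_force: [-7.4, -3.6, 21.7]
grip_width: 0.0006
grip_force: 10.8
```

>>> send_rows:
  increments:
    - {"translation": [0,0,-0.0005],"roll": 0}
    - {"translation": [0,0,-0.001],"roll": 0}

```text
t: 6.7
eef_pos: [0.6297, 0.206, 0.122]
ee_rot: [[0.972, -0.234, 0.002], [-0.234, -0.972, -0.0], [0.002, 0.0, -1.0]]
ft_force: [-9.2, -4.3, 31.3]
grip_width: 0.0004
grip_force: 15.1
```

>>> send_rows:
  increments:
    - {"translation": [0,0,0.03],"roll": 0}
    - {"translation": [-0.045,0.011,0.03],"roll": 0}
    - {"translation": [-0.09,0.022,0.03],"roll": 0}
    - {"translation": [-0.132,0.033,0.03],"roll": 0}
    - {"translation": [-0.132,0.033,0.02],"roll": 0}

```text
t: 7.2
eef_pos: [0.4918, 0.2401, 0.1382]
ee_rot: [[0.973, -0.232, -0.003], [-0.232, -0.973, -0.0], [-0.003, 0.001, -1.0]]
ft_force: [-1.0, -0.2, 0.9]
grip_width: 0.0005
grip_force: 0.0
```

>>> send_rows:
  increments:
    - {"translation": [0,0,-0.001],"roll": 0}
    - {"translation": [0,0,-0.002],"roll": 0}
    - {"translation": [0,0,-0.003],"roll": 0}

```text
t: 7.5
eef_pos: [0.4993, 0.2397, 0.1348]
ee_rot: [[0.972, -0.234, 0.002], [-0.234, -0.972, 0.0], [0.001, -0.001, -1.0]]
ft_force: [-0.7, 0.6, -0.3]
grip_width: 0.0001
grip_force: 0.0
```

>>> send_rows:
  increments:
    - {"translation": [0,0,-0.001],"roll": 0}
    - {"translation": [0,0,-0.002],"roll": 0}
    - {"translation": [0,0,-0.003],"roll": 0}

```text
t: 7.8
eef_pos: [0.4981, 0.2397, 0.1317]
ee_rot: [[0.972, -0.234, 0.001], [-0.234, -0.972, 0.0], [0.001, -0.0, -1.0]]
ft_force: [-0.5, -1.2, 6.4]
grip_width: 0.0004
grip_force: 3.3
```

>>> send_rows:
  increments:
    - {"translation": [0,0,-0.001],"roll": 0}
    - {"translation": [0,0,-0.002],"roll": 0}

```text
t: 8.0
eef_pos: [0.4982, 0.2398, 0.1308]
ee_rot: [[0.972, -0.233, 0.002], [-0.233, -0.972, 0.0], [0.001, -0.001, -1.0]]
ft_force: [-1.8, -1.9, 12.7]
grip_width: 0.0007
grip_force: 6.5
```

>>> send_rows:
  increments:
    - {"translation": [0,0,-0.001],"roll": 0}
    - {"translation": [0,0,-0.002],"roll": 0}

```text
t: 8.2
eef_pos: [0.4982, 0.2399, 0.1292]
ee_rot: [[0.972, -0.233, 0.002], [-0.233, -0.972, 0.0], [0.002, -0.001, -1.0]]
ft_force: [-2.5, -0.6, 13.4]
grip_width: 0.0007
grip_force: 6.9
```

>>> send_rows:
  increments:
    - {"translation": [0,0,-0.001],"roll": 0}
    - {"translation": [0,0,-0.002],"roll": 0}

```text
t: 8.4
eef_pos: [0.4982, 0.2399, 0.1272]
ee_rot: [[0.972, -0.233, 0.002], [-0.233, -0.972, 0.0], [0.002, -0.001, -1.0]]
ft_force: [-2.9, -2.4, 13.8]
grip_width: 0.0005
grip_force: 7.1
```

>>> send_rows:
  increments:
    - {"translation": [0,0,-0.001],"roll": 0}
    - {"translation": [0,0,-0.002],"roll": 0}

```text
t: 8.6
eef_pos: [0.4981, 0.2401, 0.1253]
ee_rot: [[0.972, -0.233, 0.002], [-0.233, -0.972, 0.001], [0.002, -0.001, -1.0]]
ft_force: [-3.5, -0.6, 15.5]
grip_width: 0.0008
grip_force: 7.3
```

>>> send_rows:
  increments:
    - {"translation": [0,0,-0.001],"roll": 0}
    - {"translation": [0,0,-0.002],"roll": 0}

```text
t: 8.8
eef_pos: [0.4981, 0.2401, 0.1234]
ee_rot: [[0.972, -0.233, 0.002], [-0.233, -0.972, 0.001], [0.002, -0.001, -1.0]]
ft_force: [-4.1, -0.9, 15.0]
grip_width: 0.0005
grip_force: 7.7
```

>>> send_rows:
  increments:
    - {"translation": [0,0,-0.0005],"roll": 0}
    - {"translation": [0,0,-0.001],"roll": 0}

```text
t: 9.0
eef_pos: [0.4981, 0.2402, 0.1225]
ee_rot: [[0.972, -0.233, 0.002], [-0.233, -0.972, 0.001], [0.002, -0.001, -1.0]]
ft_force: [-3.8, -1.2, 20.4]
grip_width: 0.0001
grip_force: 9.9
```

>>> send_rows:
  increments:
    - {"translation": [0,0,-0.0005],"roll": 0}
    - {"translation": [0,0,-0.001],"roll": 0}

```text
t: 9.2
eef_pos: [0.4981, 0.2402, 0.1223]
ee_rot: [[0.972, -0.233, 0.002], [-0.233, -0.972, 0.001], [0.002, -0.001, -1.0]]
ft_force: [-6.3, -2.4, 28.2]
grip_width: 0.0006
grip_force: 14.0
```

Hard stop. Next is the last corner, shift (-0.021, -0.084).

>>> send_rows:
  increments:
    - {"translation": [0,0,0.028],"roll": 0}
    - {"translation": [-0.01,-0.042,0.028],"roll": 0}
    - {"translation": [-0.021,-0.084,0.028],"roll": 0}
    - {"translation": [-0.021,-0.084,0.024],"roll": 0}
    - {"translation": [-0.021,-0.084,0.019],"roll": 0}

```text
t: 9.7
eef_pos: [0.4767, 0.1554, 0.1387]
ee_rot: [[0.972, -0.236, 0.001], [-0.236, -0.972, 0.001], [0.001, -0.001, -1.0]]
ft_force: [0.0, -0.4, -0.5]
grip_width: 0.0004
grip_force: 0.0
```

>>> send_rows:
  increments:
    - {"translation": [0,0,-0.001],"roll": 0}
    - {"translation": [0,0,-0.002],"roll": 0}
    - {"translation": [0,0,-0.003],"roll": 0}

```text
t: 10.0
eef_pos: [0.4767, 0.1567, 0.1354]
ee_rot: [[0.973, -0.232, 0.0], [-0.232, -0.973, 0.0], [0.0, -0.0, -1.0]]
ft_force: [-0.4, 0.0, 0.8]
grip_width: 0.0004
grip_force: 0.0
```

>>> send_rows:
  increments:
    - {"translation": [0,0,-0.001],"roll": 0}
    - {"translation": [0,0,-0.002],"roll": 0}
    - {"translation": [0,0,-0.003],"roll": 0}

```text
t: 10.3
eef_pos: [0.4764, 0.156, 0.1325]
ee_rot: [[0.972, -0.233, 0.0], [-0.233, -0.972, 0.0], [0.0, -0.0, -1.0]]
ft_force: [0.2, 0.4, -0.4]
grip_width: 0.0004
grip_force: 0.0
```

>>> send_rows:
  increments:
    - {"translation": [0,0,-0.001],"roll": 0}
    - {"translation": [0,0,-0.002],"roll": 0}

```text
t: 10.5
eef_pos: [0.4764, 0.1561, 0.1308]
ee_rot: [[0.972, -0.234, 0.0], [-0.234, -0.972, 0.001], [-0.0, -0.001, -1.0]]
ft_force: [-2.2, 2.5, 7.7]
grip_width: 0.0001
grip_force: 4.0
```

>>> send_rows:
  increments:
    - {"translation": [0,0,-0.001],"roll": 0}
    - {"translation": [0,0,-0.002],"roll": 0}

```text
t: 10.7
eef_pos: [0.4764, 0.1561, 0.1295]
ee_rot: [[0.972, -0.234, 0.0], [-0.234, -0.972, 0.001], [0.0, -0.001, -1.0]]
ft_force: [-3.4, 1.7, 10.9]
grip_width: 0.0002
grip_force: 5.9
```

>>> send_rows:
  increments:
    - {"translation": [0,0,-0.001],"roll": 0}
    - {"translation": [0,0,-0.002],"roll": 0}

```text
t: 10.9
eef_pos: [0.4764, 0.1561, 0.1276]
ee_rot: [[0.972, -0.234, 0.0], [-0.234, -0.972, 0.001], [0.0, -0.001, -1.0]]
ft_force: [-2.9, 1.2, 11.3]
grip_width: 0.0007
grip_force: 5.9
```

>>> send_rows:
  increments:
    - {"translation": [0,0,-0.001],"roll": 0}
    - {"translation": [0,0,-0.002],"roll": 0}

```text
t: 11.1
eef_pos: [0.4763, 0.156, 0.1256]
ee_rot: [[0.972, -0.233, 0.0], [-0.233, -0.972, 0.001], [0.0, -0.001, -1.0]]
ft_force: [-3.8, 0.1, 11.5]
grip_width: 0.0002
grip_force: 6.0
```

>>> send_rows:
  increments:
    - {"translation": [0,0,-0.001],"roll": 0}
    - {"translation": [0,0,-0.0015],"roll": 0}

```text
t: 11.3
eef_pos: [0.4763, 0.156, 0.1241]
ee_rot: [[0.972, -0.233, 0.0], [-0.233, -0.972, 0.0], [0.0, -0.0, -1.0]]
ft_force: [-3.3, 0.2, 11.8]
grip_width: 0.0
grip_force: 6.1
```

>>> send_rows:
  increments:
    - {"translation": [0,0,-0.001],"roll": 0}
    - {"translation": [0,0,-0.0015],"roll": 0}

```text
t: 11.5
eef_pos: [0.4763, 0.1559, 0.1226]
ee_rot: [[0.972, -0.233, 0.0], [-0.233, -0.972, 0.0], [0.0, -0.0, -1.0]]
ft_force: [-4.1, 0.3, 11.5]
grip_width: 0.0009
grip_force: 6.2
```

>>> send_rows:
  increments:
    - {"translation": [0,0,-0.0005],"roll": 0}
    - {"translation": [0,0,-0.001],"roll": 0}

```text
t: 11.7
eef_pos: [0.4763, 0.1559, 0.1218]
ee_rot: [[0.972, -0.233, 0.0], [-0.233, -0.972, 0.0], [0.0, -0.0, -1.0]]
ft_force: [-4.3, 0.0, 13.6]
grip_width: 0.0005
grip_force: 7.3
```

>>> send_rows:
  increments:
    - {"translation": [0,0,-0.0005],"roll": 0}
    - {"translation": [0,0,-0.001],"roll": 0}

```text
t: 11.9
eef_pos: [0.4763, 0.1558, 0.1208]
ee_rot: [[0.972, -0.233, 0.0], [-0.233, -0.972, 0.0], [0.0, -0.0, -1.0]]
ft_force: [-4.5, -0.1, 15.4]
grip_width: 0.0003
grip_force: 7.5
```

>>> send_rows:
  increments:
    - {"translation": [0,0,-0.0005],"roll": 0}
    - {"translation": [0,0,-0.001],"roll": 0}

```text
t: 12.1
eef_pos: [0.4763, 0.1558, 0.1204]
ee_rot: [[0.972, -0.233, 0.0], [-0.233, -0.972, 0.0], [0.0, -0.0, -1.0]]
ft_force: [-7.5, -0.7, 28.1]
grip_width: 0.0003
grip_force: 13.7
```

>>> send_rows:
  increments:
    - {"translation": [0,0,-0.0005],"roll": 0}
    - {"translation": [0,0,-0.001],"roll": 0}

```text
t: 12.3
eef_pos: [0.4763, 0.1558, 0.1203]
ee_rot: [[0.972, -0.233, 0.001], [-0.233, -0.972, 0.0], [0.001, -0.0, -1.0]]
ft_force: [-10.0, -1.5, 37.9]
grip_width: 0.0004
grip_force: 18.8
```

Bottomed at tip height 95.3 mm. I'll go round the other corners once more to check and finish them.

>>> send_rows:
  increments:
    - {"translation": [0,0,0.028],"roll": 0}
    - {"translation": [0.044,-0.011,0.028],"roll": 0}
    - {"translation": [0.088,-0.022,0.028],"roll": 0}
    - {"translation": [0.132,-0.033,0.026],"roll": 0}
    - {"translation": [0.132,-0.033,0.018],"roll": 0}

```text
t: 12.8
eef_pos: [0.616, 0.1213, 0.1369]
ee_rot: [[0.972, -0.235, 0.009], [-0.235, -0.972, 0.0], [0.009, -0.002, -1.0]]
ft_force: [-0.1, 0.3, 0.5]
grip_width: 0.0003
grip_force: 0.0
```

>>> send_rows:
  increments:
    - {"translation": [0,0,-0.003],"roll": 0}
    - {"translation": [0,0,-0.006],"roll": 0}
    - {"translation": [0,0,-0.007],"roll": 0}

```text
t: 13.1
eef_pos: [0.6065, 0.1231, 0.128]
ee_rot: [[0.973, -0.233, -0.002], [-0.233, -0.973, -0.0], [-0.002, 0.001, -1.0]]
ft_force: [0.0, -0.5, 0.2]
grip_width: 0.0006
grip_force: 0.0
```

>>> send_rows:
  increments:
    - {"translation": [0,0,-0.001],"roll": 0}
    - {"translation": [0,0,-0.002],"roll": 0}
    - {"translation": [0,0,-0.003],"roll": 0}

```text
t: 13.4
eef_pos: [0.6082, 0.1231, 0.1259]
ee_rot: [[0.972, -0.233, 0.0], [-0.233, -0.972, 0.0], [0.0, -0.0, -1.0]]
ft_force: [-0.0, -0.1, -0.2]
grip_width: 0.0004
grip_force: 0.0
```

>>> send_rows:
  increments:
    - {"translation": [0,0,-0.001],"roll": 0}
    - {"translation": [0,0,-0.002],"roll": 0}
    - {"translation": [0,0,-0.003],"roll": 0}

```text
t: 13.7
eef_pos: [0.6084, 0.1229, 0.1226]
ee_rot: [[0.972, -0.233, 0.0], [-0.233, -0.972, 0.0], [0.0, -0.0, -1.0]]
ft_force: [0.3, 0.7, 0.3]
grip_width: -0.0001
grip_force: 0.0
```

>>> send_rows:
  increments:
    - {"translation": [0,0,-0.001],"roll": 0}
    - {"translation": [0,0,-0.002],"roll": 0}

```text
t: 13.9
eef_pos: [0.6086, 0.1228, 0.1215]
ee_rot: [[0.972, -0.233, 0.0], [-0.233, -0.972, 0.0], [0.0, -0.0, -1.0]]
ft_force: [-3.5, -0.3, 12.0]
grip_width: 0.0002
grip_force: 6.2
```

>>> send_rows:
  increments:
    - {"translation": [0,0,-0.0005],"roll": 0}
    - {"translation": [0,0,-0.001],"roll": 0}

```text
t: 14.1
eef_pos: [0.6085, 0.1228, 0.1211]
ee_rot: [[0.972, -0.233, 0.001], [-0.233, -0.972, 0.0], [0.001, -0.0, -1.0]]
ft_force: [-4.3, -0.9, 12.3]
grip_width: 0.0005
grip_force: 6.3
```

>>> send_rows:
  increments:
    - {"translation": [0,0,-0.0005],"roll": 0}
    - {"translation": [0,0,-0.001],"roll": 0}

```text
t: 14.3
eef_pos: [0.6086, 0.1228, 0.1205]
ee_rot: [[0.972, -0.233, 0.001], [-0.233, -0.972, 0.0], [0.001, -0.0, -1.0]]
ft_force: [-3.9, -1.5, 18.2]
grip_width: 0.0006
grip_force: 9.0
```

>>> send_rows:
  increments:
    - {"translation": [0,0,-0.0005],"roll": 0}
    - {"translation": [0,0,-0.001],"roll": 0}

```text
t: 14.5
eef_pos: [0.6086, 0.1228, 0.1204]
ee_rot: [[0.972, -0.233, 0.001], [-0.233, -0.972, 0.0], [0.001, -0.0, -1.0]]
ft_force: [-8.2, -0.4, 24.8]
grip_width: 0.0003
grip_force: 12.4
```

>>> send_rows:
  increments:
    - {"translation": [0,0,-0.0005],"roll": 0}
    - {"translation": [0,0,-0.001],"roll": 0}

```text
t: 14.7
eef_pos: [0.6086, 0.1228, 0.1203]
ee_rot: [[0.972, -0.233, 0.001], [-0.233, -0.972, 0.0], [0.001, -0.0, -1.0]]
ft_force: [-10.0, -1.2, 31.3]
grip_width: 0.0008
grip_force: 15.9
```

Now the ++ corner.

>>> send_rows:
  increments:
    - {"translation": [0,0,0.02],"roll": 0}
    - {"translation": [0.01,0.042,0.02],"roll": 0}
    - {"translation": [0.021,0.083,0.02],"roll": 0}
    - {"translation": [0.021,0.083,0.014],"roll": 0}
    - {"translation": [0.021,0.083,0.008],"roll": 0}

```text
t: 15.2
eef_pos: [0.6294, 0.2066, 0.1242]
ee_rot: [[0.973, -0.231, 0.0], [-0.231, -0.973, -0.0], [0.0, 0.0, -1.0]]
ft_force: [-0.1, -1.0, -0.4]
grip_width: 0.0004
grip_force: 0.0
```

>>> send_rows:
  increments:
    - {"translation": [0,0,-0.001],"roll": 0}
    - {"translation": [0,0,-0.002],"roll": 0}
    - {"translation": [0,0,-0.003],"roll": 0}
    - {"translation": [0,0,-0.004],"roll": 0}

```text
t: 15.6
eef_pos: [0.6293, 0.2048, 0.1212]
ee_rot: [[0.972, -0.234, -0.0], [-0.234, -0.972, -0.0], [-0.0, 0.0, -1.0]]
ft_force: [-2.8, -2.4, 8.4]
grip_width: 0.0005
grip_force: 4.5
```

>>> send_rows:
  increments:
    - {"translation": [0,0,-0.001],"roll": 0}
    - {"translation": [0,0,-0.0015],"roll": 0}

```text
t: 15.8
eef_pos: [0.6294, 0.2049, 0.121]
ee_rot: [[0.972, -0.234, 0.0], [-0.234, -0.972, -0.001], [0.0, 0.001, -1.0]]
ft_force: [-6.1, -3.1, 15.3]
grip_width: 0.0007
grip_force: 7.4
```

>>> send_rows:
  increments:
    - {"translation": [0,0,-0.0005],"roll": 0}
    - {"translation": [0,0,-0.001],"roll": 0}

```text
t: 16.0
eef_pos: [0.6294, 0.2049, 0.1205]
ee_rot: [[0.972, -0.234, 0.001], [-0.234, -0.972, -0.001], [0.001, 0.0, -1.0]]
ft_force: [-6.0, -2.5, 19.2]
grip_width: 0.0006
grip_force: 9.4
```

>>> send_rows:
  increments:
    - {"translation": [0,0,-0.0005],"roll": 0}
    - {"translation": [0,0,-0.001],"roll": 0}

```text
t: 16.2
eef_pos: [0.6294, 0.2049, 0.1204]
ee_rot: [[0.972, -0.234, 0.001], [-0.234, -0.972, -0.001], [0.001, 0.0, -1.0]]
ft_force: [-7.7, -4.1, 24.6]
grip_width: 0.0005
grip_force: 12.1
```

>>> send_rows:
  increments:
    - {"translation": [0,0,-0.0005],"roll": 0}
    - {"translation": [0,0,-0.0005],"roll": 0}

```text
t: 16.4
eef_pos: [0.6294, 0.2049, 0.1204]
ee_rot: [[0.972, -0.234, 0.001], [-0.234, -0.972, -0.001], [0.001, 0.0, -1.0]]
ft_force: [-8.4, -3.2, 24.1]
grip_width: 0.0006
grip_force: 12.1
```

>>> send_rows:
  increments:
    - {"translation": [0,0,0.02],"roll": 0}
    - {"translation": [-0.045,0.011,0.02],"roll": 0}
    - {"translation": [-0.09,0.022,0.02],"roll": 0}
    - {"translation": [-0.132,0.034,0.016],"roll": 0}
    - {"translation": [-0.132,0.034,0.01],"roll": 0}

```text
t: 16.9
eef_pos: [0.4909, 0.2398, 0.1264]
ee_rot: [[0.973, -0.232, -0.005], [-0.232, -0.973, -0.001], [-0.005, 0.002, -1.0]]
ft_force: [-0.3, 1.3, 0.7]
grip_width: 0.0004
grip_force: 0.0
```

>>> send_rows:
  increments:
    - {"translation": [0,0,-0.001],"roll": 0}
    - {"translation": [0,0,-0.002],"roll": 0}
    - {"translation": [0,0,-0.003],"roll": 0}
    - {"translation": [0,0,-0.004],"roll": 0}

```text
t: 17.3
eef_pos: [0.4989, 0.2396, 0.1227]
ee_rot: [[0.972, -0.234, 0.001], [-0.234, -0.972, 0.0], [0.001, -0.001, -1.0]]
ft_force: [-0.0, 0.3, 0.5]
grip_width: 0.0003
grip_force: 0.0
```

>>> send_rows:
  increments:
    - {"translation": [0,0,-0.001],"roll": 0}
    - {"translation": [0,0,-0.0015],"roll": 0}

```text
t: 17.5
eef_pos: [0.4984, 0.2397, 0.1215]
ee_rot: [[0.972, -0.234, 0.001], [-0.234, -0.972, 0.0], [0.001, -0.0, -1.0]]
ft_force: [-0.6, -2.0, 5.7]
grip_width: 0.0001
grip_force: 3.1
```

>>> send_rows:
  increments:
    - {"translation": [0,0,-0.001],"roll": 0}
    - {"translation": [0,0,-0.002],"roll": 0}

```text
t: 17.7
eef_pos: [0.4984, 0.2397, 0.1204]
ee_rot: [[0.972, -0.233, 0.002], [-0.233, -0.972, 0.0], [0.002, -0.001, -1.0]]
ft_force: [-2.3, -2.6, 15.7]
grip_width: 0.0005
grip_force: 7.2
```

>>> send_rows:
  increments:
    - {"translation": [0,0,-0.0005],"roll": 0}
    - {"translation": [0,0,-0.001],"roll": 0}

```text
t: 17.9
eef_pos: [0.4985, 0.2397, 0.1203]
ee_rot: [[0.972, -0.233, 0.002], [-0.233, -0.972, 0.0], [0.002, -0.001, -1.0]]
ft_force: [-4.1, -4.0, 24.0]
grip_width: 0.0006
grip_force: 11.8
```

>>> send_rows:
  increments:
    - {"translation": [0,0,-0.0005],"roll": 0}
    - {"translation": [0,0,-0.001],"roll": 0}

```text
t: 18.1
eef_pos: [0.4985, 0.2397, 0.1202]
ee_rot: [[0.972, -0.233, 0.003], [-0.233, -0.972, 0.0], [0.003, -0.001, -1.0]]
ft_force: [-6.4, -4.4, 31.9]
grip_width: 0.0004
grip_force: 16.1
```

Last, re-check the -- corner, then lift away.

>>> send_rows:
  increments:
    - {"translation": [0,0,0.02],"roll": 0}
    - {"translation": [-0.01,-0.042,0.02],"roll": 0}
    - {"translation": [-0.021,-0.084,0.02],"roll": 0}
    - {"translation": [-0.021,-0.084,0.014],"roll": 0}
    - {"translation": [-0.021,-0.084,0.008],"roll": 0}

```text
t: 18.6
eef_pos: [0.4766, 0.1554, 0.1251]
ee_rot: [[0.972, -0.236, 0.001], [-0.236, -0.972, 0.001], [0.0, -0.001, -1.0]]
ft_force: [1.0, 0.0, -0.6]
grip_width: 0.0006
grip_force: 0.0
```

>>> send_rows:
  increments:
    - {"translation": [0,0,-0.001],"roll": 0}
    - {"translation": [0,0,-0.002],"roll": 0}
    - {"translation": [0,0,-0.003],"roll": 0}
    - {"translation": [0,0,-0.004],"roll": 0}

```text
t: 19.0
eef_pos: [0.4767, 0.1565, 0.121]
ee_rot: [[0.973, -0.232, 0.0], [-0.232, -0.973, 0.0], [0.0, -0.0, -1.0]]
ft_force: [-0.6, -0.3, 0.1]
grip_width: 0.0006
grip_force: 0.0
```

>>> send_rows:
  increments:
    - {"translation": [0,0,-0.001],"roll": 0}
    - {"translation": [0,0,-0.0015],"roll": 0}

```text
t: 19.2
eef_pos: [0.4767, 0.1564, 0.1204]
ee_rot: [[0.972, -0.233, 0.001], [-0.233, -0.972, 0.001], [0.0, -0.001, -1.0]]
ft_force: [-3.7, 0.8, 14.0]
grip_width: 0.0003
grip_force: 6.5
```

>>> send_rows:
  increments:
    - {"translation": [0,0,-0.0005],"roll": 0}
    - {"translation": [0,0,-0.001],"roll": 0}

```text
t: 19.4
eef_pos: [0.4767, 0.1564, 0.1203]
ee_rot: [[0.972, -0.233, 0.001], [-0.233, -0.972, 0.001], [0.001, -0.001, -1.0]]
ft_force: [-5.5, 0.5, 22.6]
grip_width: 0.0006
grip_force: 11.5
```

>>> send_rows:
  increments:
    - {"translation": [0,0,0.02],"roll": 0}
    - {"translation": [0,0,0.06],"roll": 0}
    - {"translation": [-0.02,-0.04,0.1],"roll": 0}
    - {"translation": [-0.04,-0.08,0.12],"roll": 0}
    - {"translation": [-0.06,-0.12,0.12],"roll": 0}

```text
t: 19.9
eef_pos: [0.4193, 0.0375, 0.2414]
ee_rot: [[0.973, -0.231, 0.007], [-0.231, -0.973, -0.0], [0.007, -0.001, -1.0]]
ft_force: [-0.2, -1.2, -0.7]
grip_width: 0.0007
grip_force: 0.0
```

>>> send_rows:
  increments:
    - {"translation": [0,-0.045,0],"roll": 0}
    - {"translation": [0,-0.09,0],"roll": 0}
    - {"translation": [0,-0.13,0],"roll": 0}
    - {"translation": [0,-0.17,0],"roll": 0}
    - {"translation": [0,-0.17,0],"roll": 0}

```text
t: 20.4
eef_pos: [0.4184, -0.1362, 0.2389]
ee_rot: [[0.971, -0.238, 0.002], [-0.238, -0.971, -0.002], [0.002, 0.002, -1.0]]
ft_force: [0.0, 0.9, 0.8]
grip_width: 0.0004
grip_force: 0.0
```

```bash
python3 - <<'E'
from h import *
a=imaging.get_image("scene")
old=cv2.imread("pics/a.png")
f=lambda i:cv2.resize(i[195:345,280:420],None,fx=2.8,fy=2.8,interpolation=cv2.INTER_CUBIC)
cv2.imwrite("pics/d.png",np.hstack([f(old),f(a)]))
panel("scene",a,0.095)
E
```

```text
scene 0.96 panel [554.3 181.1] [ 74.7 122.3] 76.1 mean [0.557 0.181] mask [561.9 178.9] ((145.0182342529297, 213.40115356445312), 75.96766662597656)
```

View pics/d.png

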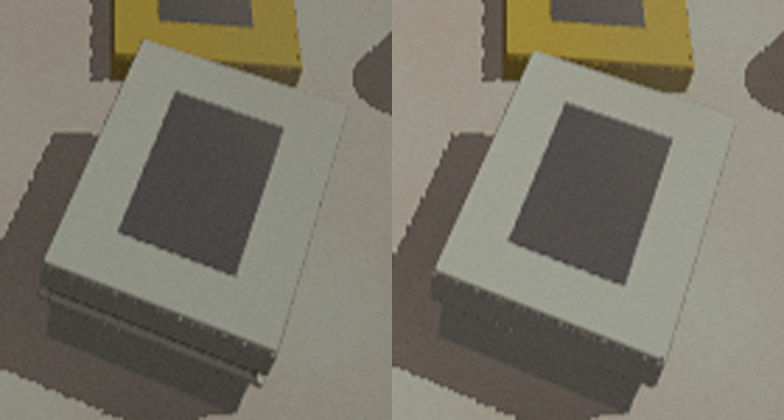

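The right half shows the lid down (front edge at about (437,272) to (662,362)), with the gasket gap gone, the lid level and no cracks.

```bash
python3 -c "
from bench import close_job
print(close_job())"
```

```text
the job is handed in; nothing more can be done
None
```

The white lid is pressed fully home on the long tub: on the last pass all four corners stopped at about 95.3 mm with readings no higher than 38 N. The last picture shows no gasket gap or cracks. I never moved near the square tub, and the job was handed in at about 20 s.

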